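# Stow the jig plate and click the bed cover home

### The job

Lift the drill jig plate straight up off the gearbox's two dowels, keeping it level, and lay it flat in the open compartment of the cream machine bed. Then slide the bed's steel cover over the compartment and fully home under the hood, past its catch, and let go. Leave the bottle, the wrench and the bolt where they are.

Things in the scene. Friction and masses are not known exactly. Their poses are not given: they have to be found in the camera images.
- bed: Cream cast machine bed, 140 (x) by 334 (y) mm, bolted down. Origin on the table under the centre of its compartment; z up, +y = the way the cover closes; the bed spans y -222 to +112. Deck 60 above the table; dark guides 8 wide along both long sides, 70.5 high, with keeper strips over the cover's edges (inner gap 116).
- cover (a joint): Slide of the flat steel cover, m: 0 = closed against its hard stop, up to 0.16 = open; 0.135 to 0.155 at the start. It slides at 2 to 3 N. From about 0.009 to 0.003 a hidden spring catch resists with up to about 16 N more and pushes a half-closed cover back; past it the cover snaps to 0 and is held there. Home is below 0.003.
- cover_rib (a point): Middle of the top of the cover's pull rib, 56 (bed x) by 12 (bed y) by 20 mm high, top 85.5 above the table, at bed y = 84 mm minus the opening. The cover is 122 (x) by 150 (y) by 5 mm, top 65.5 above the table; its leading edge is 8 mm ahead of the rib's middle. Closed, the rib is 14 mm under the hood, where a gripper cannot follow.
- cover_heel (a point): Middle of the top of the cover's heel, an upright strip 80 (bed x) by 8 (bed y) by 16 mm high on its trailing edge, to push from behind (towards bed +y); top 81.5 above the table, at bed y = -54 mm minus the opening. Behind it is bare deck, 60 above the table. It comes out of the garage as the cover is pulled by its rib.
- gearbox: Aluminium gearbox housing, 140 (x) by 100 (y) by 40 mm high, bolted down, origin under its centre on the table; on top two upright steel dowels, 8 mm diameter, 26 mm tall, at x = -32 and +32; stub shaft out of its +x end.
- jig_plate: Steel jig plate, 90 (x) by 56 (y) by 10 mm, about 0.42 kg, origin at the middle of its underside; 9 mm holes at x = -32 and +32 sit over the gearbox's dowels, which stick out 16 mm above it. In its middle an upright dark bar handle, 40 (x) by 12 (y), from 10 to 40 mm above the underside. It fits the compartment with its x along bed x, either way round.
- tray_floor (a point): Centre of the open compartment's floor, 8 mm above the table, straight above the bed's origin. Inside, the compartment is 110 (bed x) by 96 (bed y) mm; its walls rise to the deck, 60 above the table.
- oil_bottle: Bystander: white plastic bottle, 52 mm diameter, 130 high, origin under it.
- wrench: Bystander: steel wrench lying on the table.
- hex_bolt: Bystander: big hex bolt standing on its head, 54 mm across, 55 high, origin under it.
- hood_edge (a point): Middle of the top edge of the cream hood that bridges the bed, on its side facing the compartment. The hood spans bed y = +70 to +112, underside 92, top 115 mm above the table; the closed cover's rib lies beneath it.
- garage_edge (a point): Middle of the top edge, on the compartment side, of the lower cream roof at the bed's other end: bed y = -222 to -156, underside 92, top 102 mm above the table. With the cover open, its tail and heel are beneath this roof.
Not all that is in view belongs to the job. Leave any pink or yellow look-alike of the jig_plate alone.

How it is judged:
By the outcome, as a careful person would: the job done as asked, in the order asked, and still so for the second after the job is handed in, with the robot touching nothing.
It also fails if it takes over 64 s, if anything falls off the work surface, if the arm or the gripper's body presses on something with over 40 N, if the wrist force passes 120 N, or if a joint passes its speed limit or range.

### The arm

A 6-joint arm with a two-finger parallel gripper is mounted at the origin on the work surface. World frame = base frame: x ahead of the robot, y to its left, z up, the work surface at z = 0. Lengths are in m, angles in rad, forces in N, time in s.
With the tool pointing down it reaches from about 0.25 to 0.775 m from the base axis. Payload 4 kg.
Tool frame: the origin (TCP) lies midway between the tips of the shut fingers; the grasp point (between the pads) lies 19 mm behind it; z points along the fingers, y is the line along which they close (so a half turn about z gives the same grasp; the last joint's range is limited). The gripper opens to 94 mm and grips with 3 to 60 N. Pads are 16 mm wide; open, the fingers measure 119 mm over their backs; the gripper's body (75 mm by 177 mm) begins 78 mm behind the grasp point.
Start: joints at [-1.224, 0.087, 1.371, -0, 1.684, -0.103], TCP at [0.239, -0.495, 0.206] pointing down, gripper open.
Joint ranges: [-3.1, 3.1], [-0.76, 2.03], [0.27, 2.55], [-1.08, 4.22], [0.17, 2.65], [-2.57, 2.57]. Speed limits (rad/s): [2.79, 2.79, 3.14, 3.14, 3.14, 3.14].

### API

Orientations are given as [roll, pitch, yaw] about the fixed x, y, z axes, in that order (R = Rz(yaw) Ry(pitch) Rx(roll)).
In Python, from bench import get_obs, snapshot, close_job gives the robot as it stands. The module is installed in compiled form; this text tells all that it offers.
- The arm moves only by the tool drive_tool, never from a script. Its argument "commands" is a list of rows, each a list of 6 numbers: the shift along the tool's x, y, z in units of 0.04 m (1.0 is 0.04 m), then the turn, a rotation vector about the tool's x, y, z in units of 0.1 rad (1.0 is 0.1 rad). In form: [[dx, dy, dz, wx, wy, wz], ...]. A call has 1 to 20 rows; each row shifts and turns the commanded pose from where the row before left it, along the tool's axes as they then stand; what a row does not reach is not made up. A row lasts 1/8 s, in which the tool goes at most 62.5 mm and 10.7 degrees, less where a joint would pass 70% of its speed; a pose out of reach is approached as far as the arm can. A call with a number of a shift or a turn outside -1 to 1 is refused whole. A call with a gripper value outside its range is refused whole. "gripper" is the closure, from 0 (fully open) to 1 (shut), set as the call begins (left out, the last holds). The fingers move at their own pace and stop on an object; the grip force is fixed at half the most. Time passes only in rows, so rows that do not move let the fingers close. It gives the time, the measured TCP pose, the force, the opening and the grip force at its end, in the units of the state.
- get_obs(): the state, without advancing time (a new reading comes with each control period).
- snapshot(name): name is "side" or "top" or "wrist"; returns a dict with "image" (400x640x3 uint8, blue, green, red), "range_z" (400x640 float32, m along the optical axis (not along the pixel's ray), 0 where there is no reading), "fx", "fy", "cx", "cy" (pixels), "rvec" (rotation vector, rad) and "tvec" (3), from world to camera coordinates, as OpenCV has them. Camera axes: x right, y down, z forward; pixel columns grow to the right and rows downward; lengths in m; the calibration is good to about 2 mm. A picture is of the moment at which its call begins.
- close_job(): hands the job in; it is judged then, once.
The state is a dict: "time": time; "joint_positions": joint angles; "qvel": joint speeds; "joint_torque": joint torques, N m; "tool_pos": TCP position; "ee_rot": TCP orientation; "wrist_force": force on the tool from outside, world axes, zero at the start; "wrist_torque": the same for the moment, N m; "width": finger opening in m; "finger_force": force on a finger pad.
Only numpy, scipy, OpenCV 4.12 (cv2) and the standard library are available. Lean on these libraries where they do the work, as an engineer would, in place of code of your own. Each camera call takes 0.05 s, during which the arm holds its last target. There are 200 camera calls.

## Working session

There is one attempt and no reset: what is moved stays moved. The work goes in short steps, Python scripts to look and compute and a tool call to move; the robot and the scene stay as the last step left them, time stands still between calls to the robot, and variables do not carry over. Pictures are saved under pics/ and viewed, at most 10 in all, crops included, and the job is handed in when it is done.

Besides the shell and the picture viewer there is one more tool, called after "Emit:" as name([rows], argument=value, ...), one row to a line, values as JSON. drive_tool: Moves the arm, as the interface text tells. Its arguments: {"type":"object","properties":{"commands":{"type":"array"},"gripper":{"type":"number"}},"required":["commands"]}

```bash
mkdir -p pics; cat > h.py <<'E'
import numpy as np, cv2, pickle
from bench import get_obs, snapshot
def snap(n,f):
    s=snapshot(n); cv2.imwrite(f'pics/{f}.png',s['image']); pickle.dump(s,open(f'{f}.pkl','wb')); return s
def load(f): return pickle.load(open(f'{f}.pkl','rb'))
def cloud(s):
    z=s['range_z']; v,u=np.mgrid[:z.shape[0],:z.shape[1]]
    P=np.stack([(u-s['cx'])/s['fx']*z,(v-s['cy'])/s['fy']*z,z],-1)
    R=cv2.Rodrigues(np.array(s['rvec'],float))[0]; t=np.array(s['tvec'],float).ravel()
    W=(P-t)@R; W[z<=0]=np.nan; return W
E
python3 - <<'E'
from h import *
o=get_obs(); print({k:np.round(v,3) for k,v in o.items()})
for n in('top','side'): s=snap(n,n+'0'); print(n,s['fx'],np.round(s['rvec'],3).ravel(),np.round(s['tvec'],3).ravel())
E
```

```text
{'time': np.float64(0.0), 'joint_positions': array([-1.224,  0.088,  1.372, -0.   ,  1.684, -0.103]), 'qvel': array([ 0.001,  0.001, -0.   ,  0.   ,  0.001,  0.001]), 'joint_torque': array([-1.0000e-03, -3.4019e+01, -3.0243e+01,  7.1000e-02,  3.3000e-02,
       -0.0000e+00]), 'tool_pos': array([ 0.239, -0.495,  0.204]), 'ee_rot': array([-3.139, -0.   ,  0.45 ]), 'wrist_force': array([-0.403, -0.477,  0.801]), 'wrist_torque': array([-0.008,  0.028,  0.039]), 'finger_force': np.float64(0.0), 'width': np.float64(0.094)}
top 496.01528866746474 [ 2.15  -2.066  0.226] [0.046 0.58  1.075]
side 408.2215943316474 [ 0.381 -2.788  1.113] [0.57  0.113 0.874]
```

View pics/top0.png

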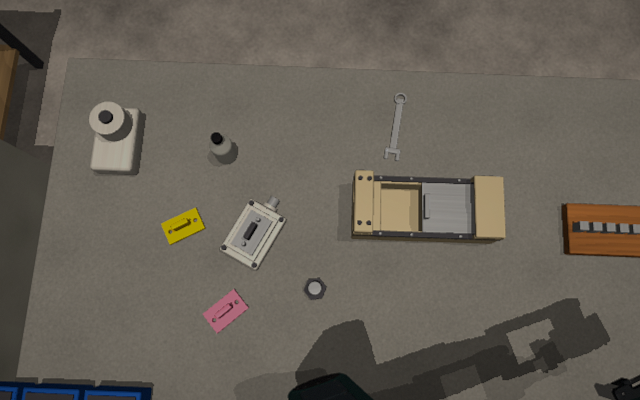

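View pics/side0.png

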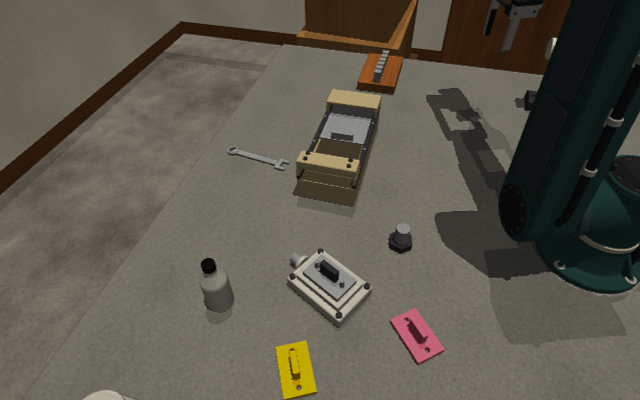

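The top view shows the bed at about (430,208), with the hood on the left at (364,204), the garage on the right at (488,208) and the rib at (426,206). The gearbox and jig plate are at about (253,234). The pink and yellow look-alikes, the bottle and the bolt stand well clear.

```bash
python3 - <<'E'
from h import *
def rect(W,u0,u1,v0,v1,z0,z1,name):
    A=W[v0:v1,u0:u1].reshape(-1,3); A=A[(A[:,2]>z0)&(A[:,2]<z1)]
    if len(A)<5: print(name,len(A)); return
    r=cv2.minAreaRect((A[:,:2]*1000).astype(np.float32)); print(name,len(A),'c',np.round(r[0],1),'size',np.round(r[1],1),'ang',round(r[2],2),'z',np.round(np.median(A[:,2]),4), 'mean',np.round(A[:,:2].mean(0)*1000,1))
s=load('top0'); W=cloud(s)
rect(W,345,385,160,250,.108,.122,'hood')
rect(W,465,515,165,250,.095,.11,'garage')
rect(W,345,515,160,250,.055,.13,'bed')
rect(W,380,475,170,250,.078,.092,'rib')
rect(W,410,475,170,250,.062,.068,'cover')
rect(W,210,300,190,280,.03,.075,'gearbox body')
rect(W,210,300,190,280,.046,.054,'plate top')
rect(W,210,300,190,280,.074,.09,'handle')
rect(W,200,245,120,170,.02,.2,'bottle')
rect(W,295,335,270,305,.02,.2,'bolt')
for p in [(250,232),(426,206),(364,204),(488,208),(400,210),(265,215),(236,250)]: print(p,np.round(W[p[1],p[0]],4))
im=s['image']; a=cv2.resize(im[185:285,205:305],(500,500),interpolation=cv2.INTER_CUBIC)
cv2.imwrite('pics/a.png',a)
E
```

```text
hood 1171 c [577.9 -13. ] size [139.1  42.1] ang 0.31 z 0.1153 mean [577.3 -12.8]
garage 1857 c [ 580.  -292.7] size [140.1  67.4] ang 0.64 z 0.1022 mean [ 578.5 -291.5]
bed 7519 c [ 579.7 -159. ] size [141.8 334.3] ang 0.25 z 0.0718 mean [ 577.5 -176.8]
rib 164 c [ 580.8 -205.9] size [109.8 139.3] ang 89.86 z 0.0855 mean [ 580.2 -166.1]
cover 2026 c [ 579.9 -198. ] size [141.9 142.9] ang 0.57 z 0.0655 mean [ 579.3 -212. ]
gearbox body 1795 c [519.4 231.6] size [ 97.5 161.8] ang 62.86 z 0.0445 mean [508.8 235.2]
plate top 752 c [508.  238.6] size [ 64.2 102.5] ang 67.78 z 0.0505 mean [507.5 237.2]
handle 101 c [508.6 237.6] size [12.  39.7] ang 62.69 z 0.0796 mean [508.3 237.5]
bottle 592 c [702.1 317.3] size [44.8 51.2] ang 30.56 z 0.0878 mean [696.4 313.1]
bolt 165 c [386.3  88.7] size [43.9 39.5] ang 78.21 z 0.0549 mean [387.2  86.9]
(250, 232) [0.5029 0.235  0.0812]
(426, 206) [ 0.5771 -0.156   0.0852]
(364, 204) [ 0.5703 -0.0148  0.1116]
(488, 208) [ 0.5748 -0.2902  0.1004]
(400, 210) [ 0.5817 -0.1091  0.0087]
(265, 215) [0.5502 0.2093 0.0418]
(236, 250) [0.466  0.2699 0.043 ]
```

View pics/a.png

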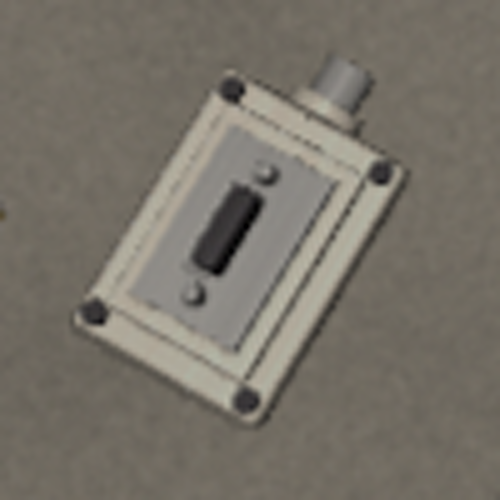

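```bash
cat >> h.py <<'E'
def R_of(rpy):
    from scipy.spatial.transform import Rotation as Ro
    return Ro.from_euler('xyz',rpy)
def plan(target,yaw,n,obs=None):
    from scipy.spatial.transform import Rotation as Ro
    o=obs or get_obs(); p=np.array(o['tool_pos']); R0=R_of(o['ee_rot']); R1=R_of([np.pi,0,yaw])
    w=(R0.inv()*R1).as_rotvec()
    if w[2]>0 and np.linalg.norm(w)>3: print('warn big turn')
    d=(np.array(target)-p)/n; rows=[]
    for i in range(n):
        Ri=R0*Ro.from_rotvec(w*i/n); rows.append(np.r_[Ri.inv().apply(d)/.04, w/n/.1].round(2).tolist())
    print('from',np.round(p,4),np.round(o['ee_rot'],4)); print(rows)
E
python3 - <<'E'
from h import *
plan([.5085,.2375,.2],2.666,20,None)
E
```

```text
from [ 0.2389 -0.4948  0.2044] [-3.1396e+00 -2.0000e-04  4.4980e-01]
[[0.7, -0.68, 0.01, -0.0, -0.0, -1.11], [0.77, -0.6, 0.01, -0.0, -0.0, -1.11], [0.83, -0.51, 0.01, -0.0, -0.0, -1.11], [0.88, -0.41, 0.01, -0.0, -0.0, -1.11], [0.92, -0.31, 0.01, -0.0, -0.0, -1.11], [0.95, -0.21, 0.01, -0.0, -0.0, -1.11], [0.97, -0.1, 0.01, -0.0, -0.0, -1.11], [0.98, 0.01, 0.01, -0.0, -0.0, -1.11], [0.97, 0.12, 0.01, -0.0, -0.0, -1.11], [0.95, 0.22, 0.01, -0.0, -0.0, -1.11], [0.92, 0.33, 0.01, -0.0, -0.0, -1.11], [0.88, 0.42, 0.01, -0.0, -0.0, -1.11], [0.83, 0.52, 0.01, -0.0, -0.0, -1.11], [0.76, 0.61, 0.01, -0.0, -0.0, -1.11], [0.69, 0.69, 0.01, -0.0, -0.0, -1.11], [0.61, 0.76, 0.01, -0.0, -0.0, -1.11], [0.52, 0.82, 0.01, -0.0, -0.0, -1.11], [0.43, 0.88, 0.01, -0.0, -0.0, -1.11], [0.33, 0.92, 0.01, -0.0, -0.0, -1.11], [0.23, 0.95, 0.01, -0.0, -0.0, -1.11]]
```

```bash
python3 - <<'E'
from h import *
plan([.5085,.2375,.2],2.666,23,None)
E
```

```text
from [ 0.2389 -0.4948  0.2044] [-3.1396e+00 -2.0000e-04  4.4980e-01]
[[0.61, -0.59, 0.01, -0.0, -0.0, -0.96], [0.66, -0.53, 0.01, -0.0, -0.0, -0.96], [0.71, -0.46, 0.01, -0.0, -0.0, -0.96], [0.75, -0.39, 0.01, -0.0, -0.0, -0.96], [0.79, -0.32, 0.01, -0.0, -0.0, -0.96], [0.81, -0.24, 0.01, -0.0, -0.0, -0.96], [0.83, -0.16, 0.01, -0.0, -0.0, -0.96], [0.84, -0.08, 0.01, -0.0, -0.0, -0.96], [0.85, 0.0, 0.01, -0.0, -0.0, -0.96], [0.84, 0.08, 0.01, -0.0, -0.0, -0.96], [0.83, 0.16, 0.01, -0.0, -0.0, -0.96], [0.81, 0.24, 0.01, -0.0, -0.0, -0.96], [0.79, 0.32, 0.01, -0.0, -0.0, -0.96], [0.75, 0.39, 0.01, -0.0, -0.0, -0.96], [0.71, 0.47, 0.0, -0.0, -0.0, -0.96], [0.66, 0.53, 0.0, -0.0, -0.0, -0.96], [0.61, 0.59, 0.0, -0.0, -0.0, -0.96], [0.55, 0.65, 0.0, -0.0, -0.0, -0.96], [0.48, 0.7, 0.0, -0.0, -0.0, -0.96], [0.41, 0.74, 0.0, -0.0, -0.0, -0.96], [0.34, 0.78, 0.0, -0.0, -0.0, -0.96], [0.26, 0.81, 0.0, -0.0, -0.0, -0.96], [0.18, 0.83, 0.0, -0.0, -0.0, -0.96]]
```

Emit:
drive_tool([
  [0.61,-0.59,0,0,0,-0.96],
  [0.66,-0.53,0,0,0,-0.96],
  [0.71,-0.46,0,0,0,-0.96],
  [0.75,-0.39,0,0,0,-0.96],
  [0.79,-0.32,0,0,0,-0.96],
  [0.81,-0.24,0,0,0,-0.96],
  [0.83,-0.16,0,0,0,-0.96],
  [0.84,-0.08,0,0,0,-0.96],
  [0.85,0,0,0,0,-0.96],
  [0.84,0.08,0,0,0,-0.96],
  [0.83,0.16,0,0,0,-0.96],
  [0.81,0.24,0,0,0,-0.96],
  [0.79,0.32,0,0,0,-0.96],
  [0.75,0.39,0,0,0,-0.96],
  [0.71,0.47,0,0,0,-0.96],
  [0.66,0.53,0,0,0,-0.96],
  [0.61,0.59,0,0,0,-0.96],
  [0.55,0.65,0,0,0,-0.96],
  [0.48,0.7,0,0,0,-0.96],
], gripper=0.3)

```text
time: 2.48
tool_pos: [0.4625, 0.1098, 0.2049]
ee_rot: [-3.141, -0.0, 2.277]
wrist_force: [0.4, -0.3, -0.3]
width: 0.0661
finger_force: 0.0
```

```bash
python3 - <<'E'
from h import *
plan([.5085,.2375,.2],2.666,4,None); print(get_obs()['joint_positions'].round(3))
E
```

```text
from [0.4625 0.1098 0.2049] [-3.1408e+00 -3.0000e-04  2.2772e+00]
[[0.42, 0.74, 0.03, -0.0, -0.0, -0.97], [0.35, 0.77, 0.03, -0.0, -0.0, -0.97], [0.27, 0.8, 0.03, -0.0, -0.0, -0.97], [0.19, 0.83, 0.03, -0.0, -0.0, -0.97]]
[ 0.114 -0.079  1.539 -0.     1.683 -0.592]
```

Emit:
drive_tool([
  [0.41,0.74,0.2,0,0,-0.96],
  [0.34,0.78,0.3,0,0,-0.96],
  [0.26,0.8,0.3,0,0,-0.96],
  [0.18,0.83,0.2,0,0,-0.96],
  [0,0,0,0,0,0],
  [0,0,0,0,0,0],
])

```text
time: 3.22
tool_pos: [0.5103, 0.2348, 0.1652]
ee_rot: [-3.14, -0.0, 2.657]
wrist_force: [0.1, -0.7, 0.0]
width: 0.0655
finger_force: 0.0
```

```bash
python3 - <<'E'
from h import *
s=snap('wrist','w1'); W=cloud(s)
A=W.reshape(-1,3)
for lo,hi,n in((.074,.088,'handle'),(.0475,.053,'plate')):
    m=(W[...,2]>lo)&(W[...,2]<hi)&(np.hypot(W[...,0]-.508,W[...,1]-.2375)<.07)
    B=W[m]; r=cv2.minAreaRect((B[:,:2]*1000).astype(np.float32)); print(n,len(B),r,np.median(B[:,2]))
plan([.5085,.2375,.1],2.666,3,None)
E
```

```text
handle 522 ((505.875, 235.95225524902344), (11.573417663574219, 39.054283142089844), 62.39291000366211) 0.07886038826704164
plate 3723 ((506.623046875, 235.6975860595703), (56.09950256347656, 90.41416931152344), 63.15148162841797) 0.049100386527524416
from [0.5105 0.2346 0.1657] [-3.1411e+00  3.0000e-04  2.6565e+00]
[[0.03, 0.01, 0.55, -0.0, 0.0, -0.03], [0.03, 0.01, 0.55, -0.0, 0.0, -0.03], [0.03, 0.01, 0.55, -0.0, 0.0, -0.03]]
```

View pics/w1.png

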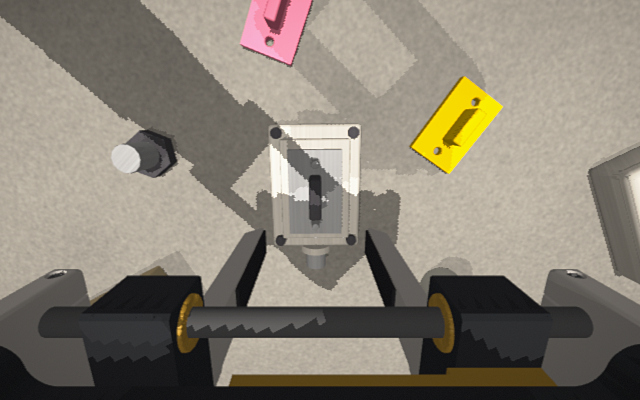

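The wrist view shows the handle at (315,198), centred between the finger tips, and the remaining offset is about 4 mm along the handle. I'll descend and grip.

Emit:
drive_tool([
  [0.1,0,0.7,0,0,-0.12],
  [0,0,0.7,0,0,0],
  [0,0,0.7,0,0,0],
  [0,0,0.4,0,0,0],
  [0,0,0.2,0,0,0],
  [0,0,0,0,0,0],
  [0,0,0,0,0,0],
])

```text
time: 4.15
tool_pos: [0.5079, 0.2375, 0.0588]
ee_rot: [3.14, 0.002, 2.67]
wrist_force: [1.1, 0.3, -0.3]
width: 0.0657
finger_force: 0.0
```

Emit:
drive_tool([
  [0,0,0,0,0,0],
  [0,0,0,0,0,0],
  [0,0,0,0,0,0],
  [0,0,0,0,0,0],
  [0,0,0,0,0,0],
  [0,0,0,0,0,0],
  [0,0,0,0,0,0],
  [0,0,0,0,0,0],
], gripper=1)

```text
time: 5.15
tool_pos: [0.5068, 0.2367, 0.0574]
ee_rot: [-3.14, -0.0, 2.67]
wrist_force: [-1.9, -2.0, 0.7]
width: 0.0115
finger_force: 30.0
```

Emit:
drive_tool([
  [0,-0.01,-0.1,0,0,0],
  [0,0,-0.15,0,0,0],
  [0,0,-0.15,0,0,0],
  [0,0,-0.15,0,0,0],
])

```text
time: 5.65
tool_pos: [0.5066, 0.2368, 0.0796]
ee_rot: [-3.141, -0.0, 2.67]
wrist_force: [0.2, -1.0, -5.1]
width: 0.0116
finger_force: 30.0
```

Emit:
drive_tool([
  [0,0,-0.35,0,0,0],
  [0,0,-0.6,0,0,0],
  [0,0,-0.7,0,0,0],
  [0,0,-0.5,0,0,0],
  [0,0,-0.2,0,0,0],
  [0,0,0,0,0,0],
])

```text
time: 6.4
tool_pos: [0.5072, 0.2373, 0.1744]
ee_rot: [3.14, 0.001, 2.67]
wrist_force: [0.2, -0.7, -3.9]
width: 0.0118
finger_force: 30.0
```

```bash
python3 - <<'E'
from h import *
plan([.5788,-.104,.17],3.149,12,None)
s=load('top0'); W=cloud(s)
B=W[180:235,415:440].reshape(-1,3); B=B[(B[:,2]>.0825)&(B[:,2]<.089)&(abs(B[:,0]-.579)<.035)]
print(len(B),cv2.minAreaRect((B[:,:2]*1000).astype(np.float32)))
E
```

```text
from [0.5072 0.2373 0.1744] [3.14e+00 1.10e-03 2.67e+00]
[[-0.46, -0.57, 0.01, 0.0, 0.0, -0.4], [-0.43, -0.58, 0.01, 0.0, 0.0, -0.4], [-0.41, -0.6, 0.01, 0.0, 0.0, -0.4], [-0.38, -0.62, 0.01, 0.0, 0.0, -0.4], [-0.36, -0.63, 0.01, 0.0, 0.0, -0.4], [-0.33, -0.64, 0.01, 0.0, 0.0, -0.4], [-0.31, -0.66, 0.01, 0.0, 0.0, -0.4], [-0.28, -0.67, 0.01, 0.0, 0.0, -0.4], [-0.26, -0.68, 0.01, 0.0, 0.0, -0.4], [-0.23, -0.69, 0.01, 0.0, 0.0, -0.4], [-0.2, -0.7, 0.01, 0.0, 0.0, -0.4], [-0.17, -0.71, 0.01, 0.0, 0.0, -0.4]]
115 ((579.5014038085938, -157.06007385253906), (12.28571891784668, 56.4962158203125), 89.74866485595703)
```

Emit:
drive_tool([
  [-0.46,-0.57,0,0,0,-0.4],
  [-0.43,-0.58,0,0,0,-0.4],
  [-0.41,-0.6,0,0,0,-0.4],
  [-0.38,-0.62,0,0,0,-0.4],
  [-0.36,-0.63,0,0,0,-0.4],
  [-0.33,-0.64,0,0,0,-0.4],
  [-0.31,-0.66,0,0,0,-0.4],
  [-0.28,-0.67,0,0,0,-0.4],
  [-0.26,-0.68,0,0,0,-0.4],
  [-0.23,-0.69,0,0,0,-0.4],
  [-0.2,-0.7,0,0,0,-0.4],
  [-0.17,-0.71,0,0,0,-0.4],
  [0,0,0,0,0,0],
  [0,0,0,0,0,0],
  [0,0,0,0,0,0],
])

```text
time: 8.28
tool_pos: [0.5781, -0.1036, 0.1731]
ee_rot: [3.141, -0.001, -3.132]
wrist_force: [-0.0, 0.2, -3.5]
width: 0.0121
finger_force: 30.0
```

```bash
python3 - <<'E'
from h import *
plan([.5788,-.104,.17],3.149,1,None)
s=snap('wrist','w2'); s2=snap('top','t2'); W=cloud(s); z=W[...,2]
def rr(m,n):
    B=W[m]; print(n,len(B)); 
    if len(B)>10: print(cv2.minAreaRect((B[:,:2]*1000).astype(np.float32)),np.median(B[:,2]))
for lo,hi,n in((.155,.175,'plate'),(.109,.122,'hood'),(.096,.108,'garage'),(.082,.09,'rib'),(.0,.015,'floor')):
    m=(z>lo)&(z<hi)&(abs(W[...,0]-.579)<(.05 if n in('rib','floor') else .09))&(W[...,1]>-.35)&(W[...,1]<.03)
    if n=='floor': m&=(W[...,1]>-.16)&(W[...,1]<-.05)
    rr(m,n)
E
```

```text
from [ 0.5781 -0.1036  0.1731] [ 3.1411e+00 -7.0000e-04 -3.1324e+00]
[[-0.02, -0.01, 0.08, 0.01, -0.01, 0.02]]
plate 5426
((577.82275390625, -104.3460464477539), (90.70044708251953, 56.289878845214844), 0.45221146941185) 0.164770728540711
hood 7230
((576.3804321289062, -15.994485855102539), (138.40904235839844, 41.76920700073242), 0.4056348502635956) 0.11403420324991781
garage 11661
((576.8621215820312, -163.6717529296875), (138.39657592773438, 329.39117431640625), 0.4048123061656952) 0.1010479338374322
rib 695
((576.9590454101562, -160.33558654785156), (55.050594329833984, 12.17372989654541), 0.42207327485084534) 0.08440459777608475
floor 2073
((557.7993774414062, -106.38356018066406), (96.42564392089844, 57.43081283569336), 89.9552230834961) 0.007083632939952882
```

View pics/w2.png

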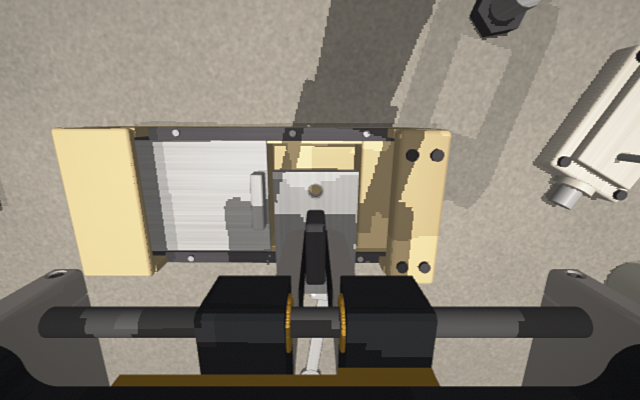

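The wrist view shows the plate, with its hole at (315,190), level above the compartment, which spans columns 270–390. It needs about 2.5 mm toward the cover, then I lower it.

Emit:
drive_tool([
  [0.02,-0.06,0.4,0,0,0],
  [0,0,0.6,0,0,0],
  [0,0,0.6,0,0,0],
  [0,0,0.6,0,0,0],
  [0,0,0.6,0,0,0],
  [0,0,0.4,0,0,0],
  [0,0,0.25,0,0,0],
  [0,0,0,0,0,0],
  [0,0,0,0,0,0],
])

```text
time: 9.5
tool_pos: [0.5784, -0.1072, 0.0365]
ee_rot: [-3.141, 0.002, -3.133]
wrist_force: [0.4, -0.1, -3.3]
width: 0.0119
finger_force: 30.0
```

Emit:
drive_tool([
  [0,0,0.1,0,0,0],
  [0,0,0.08,0,0,0],
  [0,0,0.05,0,0,0],
  [0,0,0.04,0,0,0],
  [0,0,0,0,0,0],
])

```text
time: 10.12
tool_pos: [0.5775, -0.107, 0.0254]
ee_rot: [-3.142, 0.0, -3.133]
wrist_force: [-2.4, 0.9, 1.7]
width: 0.012
finger_force: 30.0
```

Emit:
drive_tool([
  [0,0,0,0,0,0],
  [0,0,0,0,0,0],
  [0,0,0,0,0,0],
  [0,0,0,0,0,0],
], gripper=0.66)

```text
time: 10.62
tool_pos: [0.5777, -0.1071, 0.0247]
ee_rot: [-3.141, 0.0, -3.133]
wrist_force: [-1.0, 0.4, 0.0]
width: 0.0318
finger_force: 0.0
```

Emit:
drive_tool([
  [0,0,-0.2,0,0,0],
  [0,0,-0.6,0,0,0],
  [0,0,-0.8,0,0,0],
  [0,0,-0.8,0,0,0],
  [0,0,-0.3,0,0,0],
  [0,0,0,0,0,0],
])

```text
time: 11.38
tool_pos: [0.5781, -0.1072, 0.1336]
ee_rot: [-3.141, 0.002, -3.133]
wrist_force: [-0.5, -0.6, -0.5]
width: 0.0322
finger_force: 0.0
```

```bash
python3 - <<'E'
from h import *
s=snap('wrist','w3'); W=cloud(s); z=W[...,2]
for lo,hi,n in((.012,.022,'plate'),(.04,.053,'handle'),(.082,.09,'rib')):
    m=(z>lo)&(z<hi)&(abs(W[...,0]-.579)<.05)&(W[...,1]>-.2)&(W[...,1]<-.06)
    B=W[m]; print(n,len(B),cv2.minAreaRect((B[:,:2]*1000).astype(np.float32)),B[:,2].std(),np.median(B[:,2]))
o=get_obs();print(o['tool_pos'],o['width'])
E
```

```text
plate 3926 ((575.6302490234375, -116.9747314453125), (92.99307250976562, 75.02629089355469), 0.2650843560695648) 0.0009726203982249376 0.017090355676149936
handle 668 ((571.86962890625, -128.12908935546875), (85.7610092163086, 52.937255859375), 0.36246633529663086) 0.0019291637698504625 0.04679192481645676
rib 930 ((577.2747192382812, -160.2534637451172), (55.41269302368164, 12.343338012695312), 0.1836140751838684) 0.0007875126524847452 0.08443518469344465
[ 0.57729831 -0.10693113  0.13210354] 0.032084509591723535
```

View pics/w3.png

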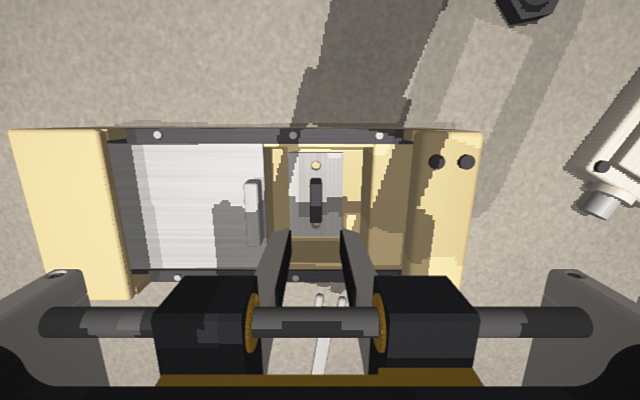

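The plate lies flat in the compartment, with its handle at (315,200) clear of the walls. The rib is at (253,213), next for gripping.

Emit:
drive_tool([
  [0,-0.5,0,0,0,0],
  [0,-0.6,0,0,0,0],
  [0,-0.2,0.15,0,0,0.0],
  [0,0,0.6,0,0,0],
  [0,0,0.5,0,0,0],
  [0,0,0.25,0,0,0],
  [0,0,0,0,0,0],
  [0,0,0,0,0,0],
])

```text
time: 12.42
tool_pos: [0.5785, -0.1592, 0.0735]
ee_rot: [-3.141, 0.001, -3.133]
wrist_force: [0.6, -0.3, 0.4]
width: 0.0321
finger_force: 0.0
```

Emit:
drive_tool([
  [0,0,0,0,0,0],
  [0,0,0,0,0,0],
  [0,0,0,0,0,0],
  [0,0,0,0,0,0],
  [0,0,0,0,0,0],
], gripper=1)

```text
time: 13.05
tool_pos: [0.5784, -0.1593, 0.0734]
ee_rot: [-3.141, 0.001, -3.133]
wrist_force: [-0.0, -0.4, 3.2]
width: 0.0118
finger_force: 30.0
```

Emit:
drive_tool([
  [0,0.1,0,0,0,0],
  [0,0.2,0,0,0,0],
  [0,0.3,0,0,0,0],
  [0,0.35,0,0,0,0],
  [0,0.35,0,0,0,0],
])

```text
time: 13.68
tool_pos: [0.5781, -0.1059, 0.0733]
ee_rot: [-3.141, 0.002, -3.133]
wrist_force: [1.6, -3.1, 4.8]
width: 0.0115
finger_force: 30.0
```

Emit:
drive_tool([
  [0,0.35,0,0,0,0],
  [0,0.35,0,0,0,0],
  [0,0.3,0,0,0,0],
  [0,0.15,0,0,0,0],
  [0,0.05,0,0,0,0],
  [0,0,0,0,0,0],
  [0,0,0,0,0,0],
])

```text
time: 14.55
tool_pos: [0.5778, -0.0574, 0.0733]
ee_rot: [3.14, 0.002, -3.132]
wrist_force: [1.7, -0.2, 6.1]
width: 0.0115
finger_force: 30.0
```

Emit:
drive_tool([
  [0,-0.1,0,0,0,0],
  [0,-0.05,0,0,0,0],
  [0,0,0,0,0,0],
  [0,0,0,0,0,0],
])

```text
time: 15.05
tool_pos: [0.5779, -0.0626, 0.0734]
ee_rot: [3.139, 0.002, -3.132]
wrist_force: [1.5, 1.0, 5.2]
width: 0.0117
finger_force: 30.0
```

Emit:
drive_tool([
  [0,0,0,0,0,0],
  [0,0,0,0,0,0],
  [0,0,-0.1,0,0,0],
  [0,0,-0.4,0,0,0],
  [0,0,-0.6,0,0,0],
  [0,0,-0.3,0,0,0],
  [0,0,0,0,0,0],
  [0,0,0,0,0,0],
], gripper=0.8)

```text
time: 16.05
tool_pos: [0.5768, -0.065, 0.128]
ee_rot: [3.141, -0.001, -3.134]
wrist_force: [-0.2, -0.1, -0.2]
width: 0.019
finger_force: 0.0
```

```bash
python3 - <<'E'
from h import *
o=get_obs();print(o['tool_pos'],o['width'],o['joint_positions'].round(3))
for c in('wrist','top'):
  s=snap(c,c+'4'); W=cloud(s); z=W[...,2]
  for n,lo,hi,y0,y1 in(('rib',.081,.09,-.1,.0),('heel',.077,.086,-.24,-.15),('hood',.109,.122,-.05,.03)):
    m=(z>lo)&(z<hi)&(abs(W[...,0]-.579)<.05)&(W[...,1]>y0)&(W[...,1]<y1)
    B=W[m]; print(c,n,len(B)); 
    if len(B)>8:print(cv2.minAreaRect((B[:,:2]*1000).astype(np.float32)))
E
```

```text
[ 0.57677218 -0.06496033  0.12798275] 0.018963322690746184 [-0.21   0.183  1.418 -0.     1.542 -1.789]
wrist rib 968
((576.273681640625, -63.298866271972656), (55.287628173828125, 11.986854553222656), 0.25165030360221863)
wrist heel 1083
((577.4496459960938, -201.01040649414062), (79.71646881103516, 9.590230941772461), 0.7221370935440063)
wrist hood 6149
((569.0889892578125, -15.409029006958008), (80.15495300292969, 42.45244598388672), 0.03348904475569725)
top rib 63
((563.5026245117188, -60.799964904785156), (25.47344970703125, 11.715145111083984), 1.5269713401794434)
top heel 0
top hood 188
((579.3721313476562, -4.861940383911133), (19.23189353942871, 102.82250213623047), 77.97452545166016)
```

View pics/wrist4.png

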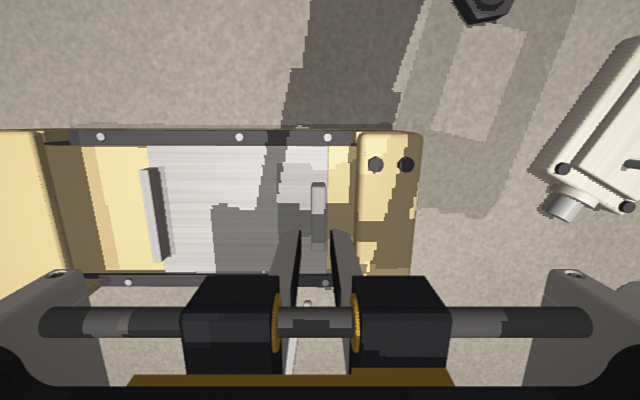

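The wrist view shows the cover nearly closed, with the rib at (318,215) and the heel standing free at (155,215) with bare deck behind it. Next I shut the fingers, turn 90° and go behind the heel.

```bash
python3 - <<'E'
from h import *
plan([.5785,-.224,.12],1.578,16,None)
E
```

```text
from [ 0.5766 -0.0649  0.1275] [ 3.1412e+00 -2.1000e-03 -3.1334e+00]
[[-0.0, -0.25, 0.01, -0.0, -0.0, 0.98], [-0.03, -0.25, 0.01, -0.0, -0.0, 0.98], [-0.05, -0.24, 0.01, -0.0, -0.0, 0.98], [-0.07, -0.24, 0.01, -0.0, -0.0, 0.98], [-0.1, -0.23, 0.01, -0.0, -0.0, 0.98], [-0.12, -0.22, 0.01, -0.0, -0.0, 0.98], [-0.14, -0.21, 0.01, -0.0, -0.0, 0.98], [-0.16, -0.19, 0.01, -0.0, -0.0, 0.98], [-0.18, -0.18, 0.01, -0.0, -0.0, 0.98], [-0.19, -0.16, 0.01, -0.0, -0.0, 0.98], [-0.21, -0.14, 0.01, -0.0, -0.0, 0.98], [-0.22, -0.12, 0.01, -0.0, -0.0, 0.98], [-0.23, -0.09, 0.01, -0.0, -0.0, 0.98], [-0.24, -0.07, 0.01, -0.0, -0.0, 0.98], [-0.24, -0.05, 0.01, -0.0, -0.0, 0.98], [-0.25, -0.02, 0.01, -0.0, -0.0, 0.98]]
```

Emit:
drive_tool([
  [0,-0.25,0,0,0,0.98],
  [-0.03,-0.25,0,0,0,0.98],
  [-0.05,-0.24,0,0,0,0.98],
  [-0.07,-0.24,0,0,0,0.98],
  [-0.1,-0.23,0,0,0,0.98],
  [-0.12,-0.22,0,0,0,0.98],
  [-0.14,-0.21,0,0,0,0.98],
  [-0.16,-0.19,0,0,0,0.98],
  [-0.18,-0.18,0,0,0,0.98],
  [-0.19,-0.16,0,0,0,0.98],
  [-0.21,-0.14,0,0,0,0.98],
  [-0.22,-0.12,0,0,0,0.98],
  [-0.23,-0.09,0,0,0,0.98],
  [-0.24,-0.07,0,0,0,0.98],
  [-0.24,-0.05,0,0,0,0.98],
  [-0.25,-0.02,0,0,0,0.98],
  [0,0,0,0,0,0],
  [0,0,0,0,0,0],
], gripper=1)

```text
time: 18.4
tool_pos: [0.5793, -0.2245, 0.1281]
ee_rot: [-3.141, -0.001, 1.583]
wrist_force: [0.3, 0.4, 0.2]
width: 0.0005
finger_force: 0.0
```

```bash
python3 - <<'E'
from h import *
plan([.5785,-.224,.12],1.578,1,None)
s=snap('wrist','w5'); W=cloud(s); z=W[...,2]
for n,lo,hi,y0,y1 in(('rib',.081,.09,-.1,.0),('heel',.076,.086,-.24,-.15),('garage',.097,.108,-.36,-.24),('hood',.109,.122,-.05,.03)):
    m=(z>lo)&(z<hi)&(abs(W[...,0]-.579)<.06)&(W[...,1]>y0)&(W[...,1]<y1)
    B=W[m]; print(n,len(B)); 
    if len(B)>8:print(cv2.minAreaRect((B[:,:2]*1000).astype(np.float32)),(B[:,:2].max(0)*1000).round(1))
E
```

```text
from [ 0.5793 -0.2245  0.1281] [-3.1406e+00 -7.0000e-04  1.5832e+00]
[[0.01, -0.02, 0.2, -0.01, -0.01, 0.05]]
rib 60
((578.5557250976562, -69.79837799072266), (49.888065338134766, 0.9665171504020691), 0.07684148102998734) [603.5 -69.3]
heel 1060
((577.8222045898438, -201.4012908935547), (79.71429443359375, 8.294177055358887), 0.29822593927383423) [ 617.7 -197.1]
garage 554
((579.0578002929688, -294.62298583984375), (119.87350463867188, 65.40164947509766), 0.10682326555252075) [ 638.9 -261.8]
hood 0
```

Emit:
drive_tool([
  [0,0,0.4,0,0,0.05],
  [0,0,0.6,0,0,0],
  [0,0,0.4,0,0,0],
  [0,0,0.1,0,0,0],
  [0.1,0,0,0,0,0],
  [0.15,0,0,0,0,0],
  [0.15,0,0,0,0,0],
  [0.15,0,0,0,0,0],
  [0.15,0,0,0,0,0],
  [0.1,0,0,0,0,0],
  [0.1,0,0,0,0,0],
])

```text
time: 19.82
tool_pos: [0.5795, -0.1887, 0.0689]
ee_rot: [3.141, 0.0, 1.577]
wrist_force: [0.1, -1.5, 1.7]
width: 0.0008
finger_force: 1.1
```

Emit:
drive_tool([
  [0.1,0,0,0,0,0],
  [0.08,0,0,0,0,0],
  [0.06,0,0,0,0,0],
  [0.05,0,0,0,0,0],
])

```text
time: 20.32
tool_pos: [0.5793, -0.1807, 0.0688]
ee_rot: [3.141, 0.007, 1.576]
wrist_force: [1.3, -12.4, -0.7]
width: 0.0004
finger_force: 5.8
```

Emit:
drive_tool([
  [0.04,0,0,0,0,0],
  [0.04,0,0,0,0,0],
])

```text
time: 20.58
tool_pos: [0.5793, -0.1804, 0.0688]
ee_rot: [3.141, 0.012, 1.575]
wrist_force: [0.7, -17.2, -3.0]
width: 0.0006
finger_force: 8.4
```

Emit:
drive_tool([
  [0.04,0,0,0,0,0],
  [0.03,0,0,0,0,0],
])

```text
time: 20.82
tool_pos: [0.5793, -0.1797, 0.0689]
ee_rot: [3.14, 0.016, 1.574]
wrist_force: [1.9, -20.8, -2.2]
width: 0.0004
finger_force: 9.6
```

Emit:
drive_tool([
  [0.03,0,0,0,0,0],
  [0.03,0,0,0,0,0],
  [0.0,0,0,0,0,0],
])

```text
time: 21.2
tool_pos: [0.5792, -0.173, 0.0687]
ee_rot: [3.141, 0.008, 1.575]
wrist_force: [1.3, -10.8, -0.2]
width: 0.0004
finger_force: 5.3
```

Emit:
drive_tool([
  [0.04,0,0,0,0,0],
  [0,0,0,0,0,0],
])

```text
time: 21.45
tool_pos: [0.5792, -0.173, 0.0688]
ee_rot: [3.141, 0.011, 1.575]
wrist_force: [1.6, -13.7, -1.5]
width: 0.0008
finger_force: 6.9
```

The position no longer advances as the force rises, so the cover is against its hard stop. I'll back off, lift and check.

Emit:
drive_tool([
  [-0.15,0,0,0,0,0],
  [-0.25,0,0,0,0,0],
  [-0.15,0,-0.1,0,0,0],
  [0,0,-0.6,0,0,0],
  [0,0,-0.8,0,0,0],
  [-0.4,0,-0.8,0,0,0],
  [-0.6,0,-0.6,0,0,0],
  [-0.3,0,-0.3,0,0,0],
  [0,0,0,0,0,0],
  [0,0,0,0,0,0],
])

```text
time: 22.7
tool_pos: [0.5791, -0.2403, 0.1951]
ee_rot: [-3.139, -0.002, 1.577]
wrist_force: [-0.1, 0.3, 0.9]
width: 0.0004
finger_force: 0.0
```

```bash
python3 - <<'E'
from h import *
o=get_obs();print(o['tool_pos'],o['width'])
for c in('wrist','top'):
  s=snap(c,c+'6'); W=cloud(s); z=W[...,2]
  for n,lo,hi,y0,y1 in(('heel',.076,.086,-.24,-.12),('garage',.097,.108,-.36,-.24),('hood',.109,.122,-.05,.03)):
    m=(z>lo)&(z<hi)&(abs(W[...,0]-.579)<.05)&(W[...,1]>y0)&(W[...,1]<y1)
    B=W[m]; print(c,n,len(B)); 
    if len(B)>8:print(cv2.minAreaRect((B[:,:2]*1000).astype(np.float32)),(B[:,:2].max(0)*1000).round(1))
E
```

```text
[ 0.57910413 -0.24034995  0.19506485] 0.0004183066144727341
wrist heel 736
((577.8070068359375, -160.44290161132812), (79.04570770263672, 7.5184197425842285), 0.39197179675102234) [ 617.4 -156.4]
wrist garage 3037
((579.0736694335938, -290.91571044921875), (100.13943481445312, 57.689640045166016), 0.4534100294113159) [ 628.9 -261.9]
wrist hood 0
top heel 137
((578.9403076171875, -157.47792053222656), (78.19657897949219, 8.766502380371094), 0.1893935352563858) [ 618. -153.]
top garage 8
top hood 842
((579.000732421875, -12.870016098022461), (99.63945007324219, 42.14325714111328), 0.14146016538143158) [628.9   8.3]
```

View pics/wrist6.png

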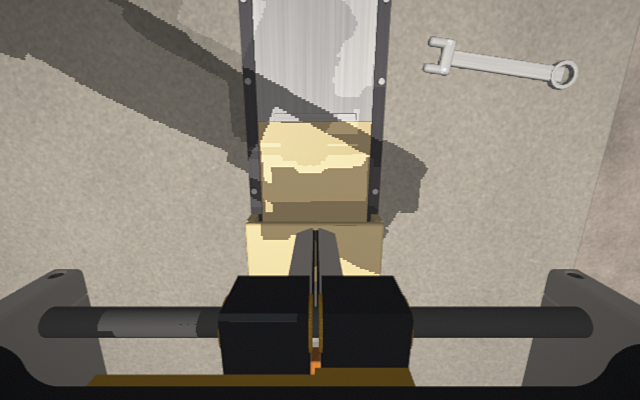

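View pics/top6.png

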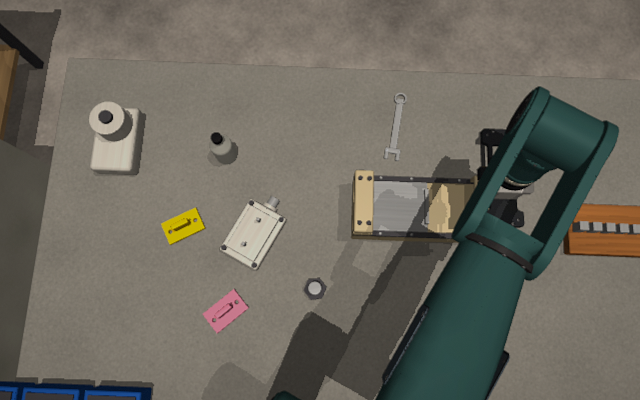

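The wrist view shows the heel at (315,117), and the top view shows the cover at (400,205) shut under the hood with the rib hidden. The heel sits 144.6 mm from the hood's middle, against 145 mm when closed. The bystanders have not moved.

```bash
python3 -c "
from bench import close_job
print(close_job())"
```

```text
the job is handed in; nothing more can be done
None
```

The jig plate lies flat in the compartment and the cover is shut past its catch against its stop; I handed the job in at about 23 s with the gripper clear and the bottle, wrench and bolt untouched.

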